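Loupe check of an eggshell-inlay panel in raking light

ROBOT

A 6-joint arm with a two-finger parallel gripper is mounted at the origin on a cart in front of the work surface, level with it; the furniture and walls round the work are solid. World frame = base frame: x ahead of the robot, y to its left, z up, the work surface at z = 0. Lengths are in mm, angles in rad, forces in N, time in s.
With the tool pointing down it reaches from about 275 to 750 mm from the base axis. Payload 10.2 kg.
Tool frame: the origin (TCP) lies where the fingers leave the gripper's body, on its centre line; the fingertips stand 73 mm ahead of it and the grasp point (between the pads) lies 54 mm ahead of it; z points along the fingers, y is the line along which they close (so a half turn about z gives the same grasp; the last joint's range is limited). The gripper opens to 85 mm and grips with 20 to 120 N. Pads are 22 mm wide; open, the fingers measure 114 mm over their backs; the gripper's body (76 mm by 85 mm) begins 54 mm behind the grasp point. The pads swing forward as they close: fully open they stand 13 mm farther back than shut.
Start: joints at [0.92, 0.313, 1.498, -0, 1.331, -0.223], TCP at [217.82, 477.688, 303.894] pointing down, gripper open.
Joint ranges: [-2.94, 2.94], [-0.97, 2.17], [0.19, 2.56], [-1.23, 4.37], [0.02, 3.11], [-2.88, 2.88]. Speed limits (rad/s): [2.39, 2.39, 3.01, 3.14, 3.14, 3.14].

INTERFACE

Orientations are given as a unit quaternion [w, x, y, z].
In Python, from rig import ctrl gives the robot as it stands.
- The arm moves only by the shell command python3 -m creep 'ROWS' [OPENING] [FORCE]. ROWS is JSON, a list that holds one entry, the list of rows, each a list of 6 numbers: the shift along the world's x, y, z in units of 25 mm (1.0 is 25 mm), then the turn, a rotation vector about the world's x, y, z in units of 5 degrees (1.0 is 5 degrees). In form: [[[x, y, z, ax, ay, az], ...]]. A call has 1 to 20 rows; each row is the pose to reach, as a shift and turn from the pose commanded when the call began; what a row does not reach only later rows make up. A row lasts 1/12 s, in which the tool goes at most 41.7 mm and 7.16 degrees, less where a joint would pass 70% of its speed; a pose out of reach is approached as far as the arm can. A call with a gripper value outside its range is refused whole. OPENING is the finger opening in mm, from 0 to 85.4, set as the call begins (- or left out, the last holds). The fingers move at their own pace and stop on an object; FORCE is the grip in N (left out, the last holds). Time passes only in rows, so rows that repeat a pose let the fingers close. It gives the time, the measured TCP pose, the force, the opening and the grip force at its end, in the units of the state.
- ctrl.sense(): the state, without advancing time (a new reading comes with each control period).
- ctrl.capture(name): name is "scene" or "top"; returns a dict with "image" (480x640x3 uint8, red, green, blue), "fx", "fy", "cx", "cy" (pixels), "k1" (the pictures are not rectified: a ray, as slopes to the right and down, at radius r is drawn at 1 + k1 r^2 times it, then the intrinsics apply), "R" (3x3) and "t" (3): a world point X has camera coordinates R X + t. Camera axes: x right, y down, z forward; pixel columns grow to the right and rows downward; lengths in mm; the calibration is good to about 2 mm. A picture is of the moment at which its call begins. There is no depth.
- ctrl.finish_job(): hands the job in; it is judged then, once.
The state is a dict: "time_s": time; "joints": joint angles; "dq": joint speeds; "tau": joint torques, N m; "eef_pos": TCP position; "ee_rot": TCP orientation; "force": force on the tool from outside, world axes, zero at the start; "wrist_torque": the same for the moment, N m; "grip_width": opening from 0.0 (shut) to 1.0 (fully open); "grip_force": force on a finger pad.
Only numpy, scipy, OpenCV 4.12 (cv2) and the standard library are available. Lean on these libraries where they do the work, as an engineer would, in place of code of your own. Each camera call takes 0.05 s, during which the arm holds its last target. There are 200 camera calls.

TASK

Turn the inspection stage's light fully up (dimmer knob clockwise to its end stop), then pick up the brass-rimmed loupe and hold it level above the lacquer panel, centred over the red pencil ring, with the lens at the height that the red focus pointer on the stage's column marks. Do not touch the panel, do not shift the pointer, and leave the other things on the bench where they are. Finish while still holding the loupe there, steady in the gripper and touching nothing else.

Things in the scene. Friction and masses are not known exactly. Their poses are not given: they have to be found in the camera images.
- stage: Raking-light stage, immovable: grey plate 170 x 190 mm, top 14 mm above the bench, rubber pad to 15 mm. Origin on the bench under its centre; x points away from the robot at yaw 0. In its frame (mm): light bar at the back, x 50 to 85, y -60 to 93, 57 high; column 10 thick at (48, -78), top 138 above the bench; dimmer box 52 x 54 at (-57, 62), front left, top 40 above the bench.
- dimmer (a joint): Angle of the dimmer knob, rad: 0 = off, grows as the knob turns clockwise seen from above, 4.71 = full on, a hard end stop. It starts 0.5 to 1.2 rad short of that stop. Turns stiffly (0.04 N m) and stays where it is left. The grasp need not be renewed: one turn of the wrist is enough.
- dimmer_grip (a point): On the knob's vertical axis, mid-height of its bar grip, 56.5 mm above the bench; turns with the knob. Black bar grip 33 mm long, 12 mm wide, from 46 to 64 mm above the bench, on a round skirt 35 mm across. The bar (white index line) points 2.356 rad anticlockwise from its x axis, and the other way; in the stage's frame that is at 2.356 rad minus the joint angle.
- focus_tip (a point): Tip of the thin red focus pointer (4 mm thick, 31 mm from the column's axis, pointing to the stage's +y). Its height, 85 to 115 mm above the bench, marks where the middle plane of the loupe's lens belongs. It sits on a collar that slides up and down the column with 8 N friction: do not shift it.
- panel: Loose dark lacquer sample panel, 56 (x) x 76 (y) x 6 mm, with a white eggshell inlay, lying on the stage's pad; origin at the centre of its underside. Its face is 21 mm above the bench. Not to be touched.
- ring (a point): Centre of the red pencil ring (16 mm across) on the panel's face, round a chip in the inlay.
- loupe: Loupe of about 110 g lying flat on the bench: brass rim 61 mm across, 14 mm high, clear lens; dark wooden handle with flat sides along its -x direction, 17 mm wide, 14 mm high, from 41 to 119 mm from the lens centre, underside level with the rim's. Origin under the lens centre, z along the lens axis. Centre of mass about 47 mm from there, towards the handle.
- loupe_lens (a point): Centre of the loupe's lens, on its middle plane, 7 mm above its underside; z is the lens axis.
- loupe_grip (a point): A good place to grip the handle: on its centre line, 56 mm from the lens centre, 7 mm above the underside; x points along the handle towards the lens. Behind the loupe, from about x = 0.60 m and y from -0.13 to 0.17 m, stands a fixed drawer chest over 0.2 m high: draw the loupe back towards the robot before swinging it round.
- pigment_1: Bystander: red pigment jar with black lid, 44 mm across, 59 mm high, at the left; origin under its centre.
- pigment_2: Bystander: blue pigment jar with white lid, 48 mm across, 65 mm high, at the left; origin under its centre.
- pigment_4: Bystander: green pigment jar with white lid, 48 mm across, 59 mm high, at the left; origin under its centre.
- dropper_bottle: Bystander: amber dropper bottle, 32 mm across, 102 mm high, at the left; origin under its centre.
- tape_roll: Bystander: roll of paper tape lying flat, 93 mm across, 24 mm high, at the left; origin under its centre.
- tweezers_a: Bystander: steel tweezers lying on the bench between the loupe and the stage, 131 mm long (their y axis), 16 mm wide, 8 mm high; origin under their middle.

How it is judged (in metres and radians):
On the way, in this order (a step that is already met when the one before it is completed fails the run):
1. the dimmer knob is turned clockwise to its end stop (value of joint dimmer above 4.62 rad), for 0.2 s.
2. the loupe is lifted clear of the bench in the gripper (height (world z) of loupe_lens above 0.04 m and contact force between the fingers and loupe above 1 N), for 0.2 s.
At the end, for the whole second after the job is handed in: Dimmer within 0.09 rad of its clockwise stop. Loupe held in the gripper, touching neither stage nor panel, at rest; lens centre within 8 mm horizontally of the ring's centre and within 5 mm of the focus tip's height, level within 5 degrees (value of joint dimmer above 4.62 rad and contact force between the fingers and loupe above 1 N and contact force between loupe and stage below 0.2 N and contact force between loupe and panel below 0.2 N and horizontal distance between loupe_lens and ring below 0.008 m and z of loupe_lens in the frame of focus_tip between -0.005 and 0.005 m and angle between loupe_lens's own z axis and vertical below 0.09 rad and linear speed of loupe below 0.02 m/s and angular speed of loupe below 0.1 rad/s); the arm keeps its last pose, push and grip.
It fails at once if the panel is touched or shifted (contact force between panel and loupe above 0.3 N or contact force between panel and the fingers above 0.3 N or contact force between panel and the arm above 0.3 N or distance of ring from where it was at the start of the episode above 0.005 m).
It fails at once if the focus pointer is shifted (distance of focus_tip from where it was at the start of the episode above 0.003 m).
It fails at once if another thing on the bench is shifted (distance of any of pigment_1, pigment_2, pigment_4, dropper_bottle, tape_roll, tweezers_a from where it was at the start of the episode above 0.02 m).
It also fails if it takes over 58 s, if anything falls off the work surface, if the arm or the gripper's body presses on something with over 40 N, if the wrist force passes 120 N, or if a joint passes its speed limit or range.

## Working session

There is one attempt and no reset: what is moved stays moved. The work goes in short steps, Python scripts to look and compute and a shell command to move; the robot and the scene stay as the last step left them, time stands still between calls to the robot, and variables do not carry over. Pictures are saved under pics/ and viewed, at most 10 in all, crops included, and the job is handed in when it is done.

```bash
ls; mkdir -p pics; cat > h.py <<'E'
import numpy as np, cv2
from rig import ctrl
def cap(n,save=None):
    c=ctrl.capture(n)
    c['R']=np.array(c['R']);c['t']=np.array(c['t'])
    if save: cv2.imwrite(f'pics/{save}.png',cv2.cvtColor(np.array(c['image']),cv2.COLOR_RGB2BGR))
    return c
def ray(c,u,v):
    K=np.array([[c['fx'],0,c['cx']],[0,c['fy'],c['cy']],[0,0,1.]])
    p=cv2.undistortPointsIter(np.array([[[u,v]]],float),K,np.array([c['k1'],0,0,0,0.]),None,None,(3,50,1e-9))[0,0]
    d=c['R'].T@np.array([p[0],p[1],1.]); return -c['R'].T@c['t'],d/np.linalg.norm(d)
def plane(c,u,v,z):
    o,d=ray(c,u,v); return o+d*(z-o[2])/d[2]
def proj(c,X):
    q=c['R']@np.array(X,float)+c['t']; s=q[:2]/q[2]; s=s*(1+c['k1']*(s@s))
    return s[0]*c['fx']+c['cx'],s[1]*c['fy']+c['cy']
E
python3 - <<'E'
from h import *
for n in('scene','top'):
    c=cap(n,n+'0'); print(n,c['fx'],c['k1'],-c['R'].T@c['t'],c['R'][2])
print(ctrl.sense())
E
```

```text
pics
scene 601.8303027531588 -0.049854036725367326 [-249.65557171 1050.00074196 1326.14954933] [ 0.42818547 -0.56293468 -0.7069383 ]
top 492.2861866109238 -0.024700983818877354 [ 390.57808586   43.94153472 1143.53517433] [ 0.12082914 -0.00404985 -0.99266506]
{'time_s': 0.1, 'joints': array([ 9.19608071e-01,  3.13342958e-01,  1.49832831e+00,  2.65576400e-05,
        1.33099953e+00, -2.23382471e-01]), 'dq': array([-5.51565579e-04,  1.06052867e-03, -2.49669659e-03,  7.60105980e-05,
        6.20100621e-04, -1.59570985e-03]), 'tau': array([ 4.03459897e-03, -4.12903261e+01, -2.60139567e+01, -9.40234941e-05,
        3.05790709e-03,  1.37627569e-05]), 'eef_pos': array([217.71995494, 477.57153131, 303.43075045]), 'ee_rot': array([-2.39970880e-04,  2.12278510e-01,  9.77209058e-01, -4.82886277e-04]), 'force': array([1.3256067 , 0.16713537, 0.67456585]), 'wrist_torque': array([-0.00371123, -0.05491388,  0.05427641]), 'grip_force': 0.0, 'grip_width': 0.9986064861676217}
```

View pics/scene0.png

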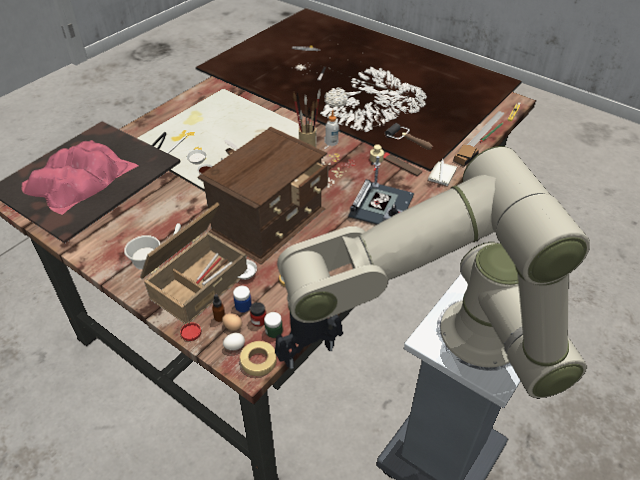

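View pics/top0.png

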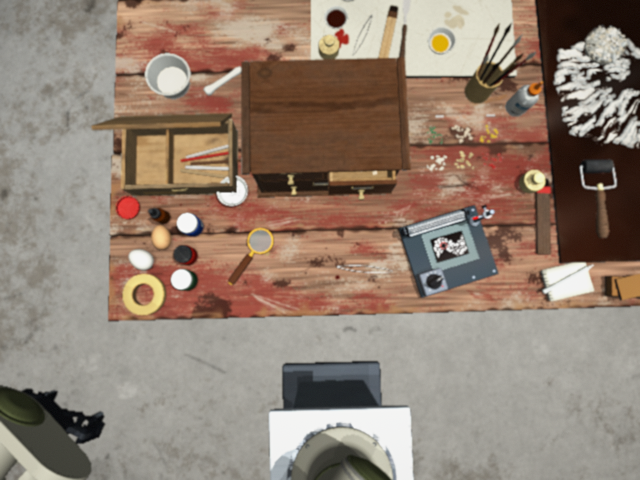

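The scene view shows the stage at about (385,203) with its column tip at (376,150). In the top view, the loupe rim is at (260,241) with the handle running to (233,280), the stage is at (450,250), the knob at about (434,282) and the pointer near (482,214). I'll enlarge the stage in both views.

```bash
python3 - <<'E'
import cv2,numpy as np
t=cv2.imread('pics/top0.png');s=cv2.imread('pics/scene0.png')
a=cv2.resize(t[200:300,395:501],None,fx=5.5,fy=5.5,interpolation=cv2.INTER_CUBIC)
b=cv2.resize(s[135:235,340:420],None,fx=5,fy=5,interpolation=cv2.INTER_CUBIC)
cv2.imwrite('pics/c1.png',a);cv2.imwrite('pics/c2.png',b)
E
```

```text
(no output)
```

View pics/c1.png

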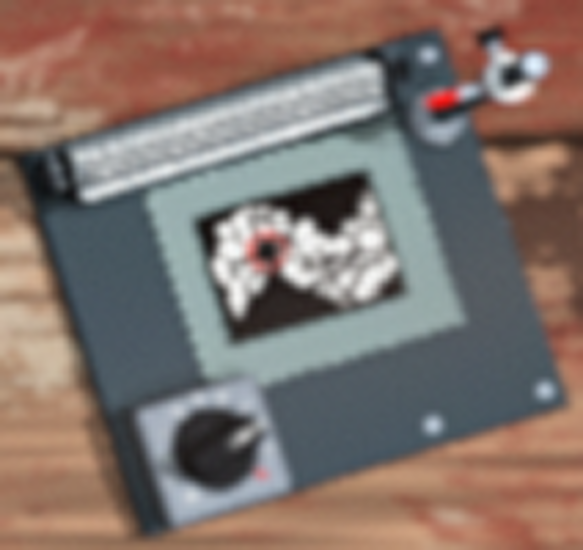

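View pics/c2.png

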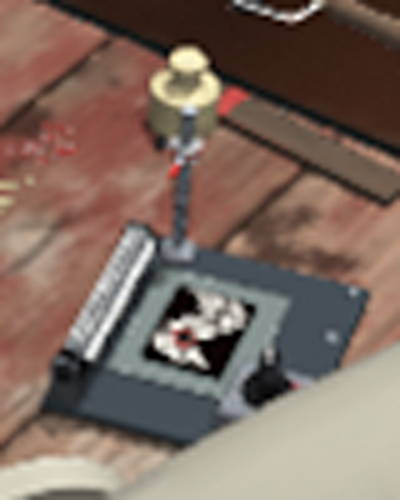

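The crops show the stage in both views. In the top crop its plate corners are at (22,155), (445,32), (568,405) and (145,535). The ring is at (267,250), the knob at about (215,448) with its index pointing right and up, and the pointer tip at about (425,106). In the scene crop the pointer tip is at about (170,173) and the column top at (188,110).

```bash
cat > m.py <<'E'
from h import *
from scipy.optimize import least_squares
t=cap('top');s=cap('scene')
def C1(x,y): return 395+(x+.5)/5.5-.5,200+(y+.5)/5.5-.5
def C2(x,y): return 340+(x+.5)/5-.5,135+(y+.5)/5-.5
# stage corners (plate top z=14): BL,BR,FR,FL
P=np.array([plane(t,*C1(*p),14)[:2] for p in((22,155),(445,32),(568,405),(145,535))])
L=np.array([(85,95),(85,-95),(-85,-95),(-85,95)],float)
def W(q,l): c,n=np.cos(q[2]),np.sin(q[2]); return np.atleast_2d(l)@np.array([[c,n],[-n,c]])+q[:2]
r=least_squares(lambda q:(W(q,L)-P).ravel(),[430,-180,0.]);q=r.x
print('stage',q,'res',r.fun.round(1))
def red(c,x0,x1,y0,y1):
    I=np.array(c['image']).astype(float)[y0:y1,x0:x1]; w=I[...,0]-I[...,1:].max(2); 
    return w,x0,y0
def cen(w,x0,y0,th=50):
    w=np.where(w>th,w,0);Y,X=np.mgrid[:w.shape[0],:w.shape[1]]
    return (w*X).sum()/w.sum()+x0,(w*Y).sum()/w.sum()+y0
u=cen(*red(t,435,452,238,254),th=40);R1=plane(t,*u,21);u2=cen(*red(s,371,383,197,209),th=40);R2=plane(s,*u2,21)
print('ring',u,R1,u2,R2)
ut=cen(*red(t,470,482,215,222),40);us=cen(*red(s,371,380,164,173),40)
print('red ptr cent',ut,us)
w,_,_=red(s,366,384,160,176);print(w.astype(int))
w,_,_=red(t,468,486,212,224);print(w.astype(int))
print('knob pred top',W(q,[(-57,62)]),'pix',proj(t,[*W(q,[(-57,62)])[0],46]),'seen',C1(215,448))
tip=W(q,[(48,-47)])[0];col=W(q,[(48,-78)])[0];print('tip',tip,'col',col)
for z in(85,95,100,105,115): print(z,'tip scene',np.round(proj(s,[*tip,z]),1),'top',np.round(proj(t,[*tip,z]),1))
print('coltop',proj(s,[*col,138]),C2(188,108),proj(t,[*col,138]),C1(535,63))
print('colbase',proj(s,[*col,14]))
# loupe
I=np.array(t['image']);hsv=cv2.cvtColor(I,cv2.COLOR_RGB2HSV)[225:295,222:285]
m=cv2.inRange(hsv,(18,120,120),(35,255,255));
k=cv2.findNonZero(m);e=cv2.fitEllipse(cv2.convexHull(k));print('rim',e[0][0]+222,e[0][1]+225,e,len(k))
c=plane(t,e[0][0]+222,e[0][1]+225,10);print('lens',c)
cv2.imwrite('pics/l.png',cv2.resize(cv2.cvtColor(I[225:295,215:405],cv2.COLOR_RGB2BGR),None,fx=4.2,fy=6,interpolation=cv2.INTER_CUBIC))
E
python3 m.py
```

```text
stage [ 5.01171557e+02 -2.62349738e+02  2.60129507e-01] res [ 1.6  1.   2.4  0.2 -2.  -2.2 -1.9  1. ]
ring (np.float64(442.50060240963853), np.float64(244.8156626506024)) [ 513.97785993 -247.78660895   21.        ] (np.float64(376.2810734463277), np.float64(202.37146892655366)) [ 514.61483257 -248.96181163   21.        ]
red ptr cent (np.float64(475.1765375854214), np.float64(217.77258921791952)) (np.float64(374.790863668808), np.float64(168.72305496074233))
[[ 60  61  48  28  14   7   7   8   9   6   1 -10  -3   8   9   8  12  20]
 [ 58  59  54  42  32  14   5   9  10   5  -2  -8  -1   6   9  10  21  30]
 [ 56  56  60  52  39  22  -1  11   7   1  -4  -7  -2   5  15  27  32  35]
 [ 54  53  58  54  36  12  -9   4   1  -4  -7  -8  -6   3  20  38  36  36]
 [ 55  56  58  57  43  15  12  11   6  -3  -7  -5  -3   8  27  39  37  35]
 [ 57  58  55  53  48  36  38  46  49  15  -5   3   6  32  46  37  36  35]
 [ 57  54  50  47  45  44  43  43  37   1  -5  27  32  31  38  36  36  40]
 [ 51  49  46  41  37  35  38  41  56  14   0  14  10  22  37  38  40  43]
 [ 44  44  40  36  35  37  39  37 111
[... 1669 characters left out ...]
872213 -325.37968468]
85 tip scene [374.1 174.9] top [470.4 220.1]
95 tip scene [374.3 172.5] top [471.8 219.3]
100 tip scene [374.3 171.3] top [472.5 218.9]
105 tip scene [374.4 170.1] top [473.3 218.5]
115 tip scene [374.6 167.6] top [474.7 217.7]
coltop (np.float64(378.18468877990864), np.float64(156.64595927747536)) (377.2, 156.2) (np.float64(492.2756376581299), np.float64(211.68280037133508)) (491.8636363636364, 211.04545454545453)
colbase (np.float64(375.6864518654645), np.float64(185.9882115695604))
rim 248.026611328125 255.35976791381836 ((26.026611328125, 30.35976791381836), (31.815210342407227, 67.47024536132812), 39.04838943481445) 209
lens [502.86476424 200.86302277  10.        ]
```

View pics/l.png

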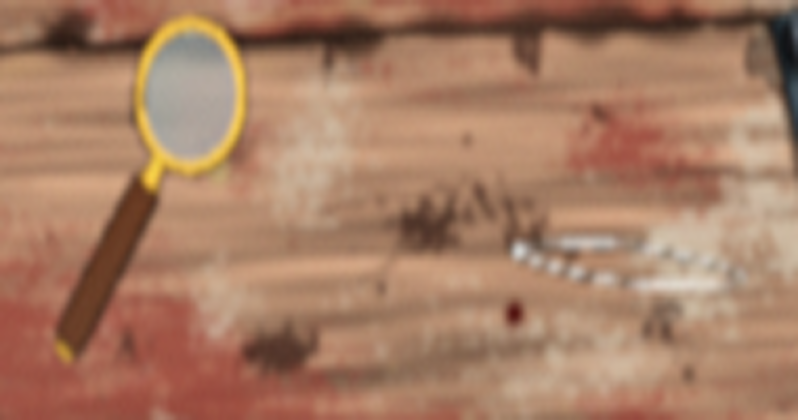

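In the crop the loupe rim is at (190,94), the end of the handle at (66,352) and its neck at (148,180). The tweezers run from (515,250) to (745,280).

```bash
cat > m2.py <<'E'
from h import *
t=cap('top');s=cap('scene')
C=lambda x,y:(215+(x+.5)/4.2-.5,225+(y+.5)/6-.5)
I=np.array(t['image']);hsv=cv2.cvtColor(I,cv2.COLOR_RGB2HSV)[225:256,244:276]
m=cv2.inRange(hsv,(20,150,130),(32,255,255));n,lab,st,_=cv2.connectedComponentsWithStats(m)
m=(lab==1+st[1:,4].argmax()).astype(np.uint8);print(st)
k=cv2.findNonZero(m).reshape(-1,2).astype(float)+[244,225]
k=k[k[:,1]<251.5];A=np.c_[2*k,np.ones(len(k))];x=np.linalg.lstsq(A,(k**2).sum(1),rcond=None)[0];print('rim px',x[:2])
ln=plane(t,*x[:2],11);E=plane(t,*C(66,352),10);N=plane(t,*C(148,180),10)
print('lens',ln,'end',E,np.linalg.norm(ln-E),'neck',N)
d=(ln-E)[:2];d/=np.linalg.norm(d);yaw=np.arctan2(d[1],d[0]);print('yaw',yaw,'grip',ln[:2]-54*d)
C1=lambda x,y:(395+(x+.5)/5.5-.5,200+(y+.5)/5.5-.5)
a=plane(t,*C1(228,440),64);b=plane(t,*C1(264,427),64);v=b-a;kn=[430.1,-217.1]
print('bar',np.arctan2(v[1],v[0]),'from centre',np.arctan2(b[1]-kn[1],b[0]-kn[0]),a,b)
def tri(p,q):
    o1,d1=ray(t,*p);o2,d2=ray(s,*q)
    M=sum(np.eye(3)-np.outer(d,d) for d in(d1,d2));r=sum((np.eye(3)-np.outer(d,d))@o for o,d in((o1,d1),(o2,d2)))
    X=np.linalg.solve(M,r);return X,np.linalg.norm(np.cross(X-o1,d1)),np.linalg.norm(np.cross(X-o2,d2))
print('redcent',tri((475.0,217.7),(374.5,168.8)));print('coltop',tri(C1(535,63),(377.2,156.2)))
s_=ctrl.sense();print(s_['eef_pos'],s_['time_s'])
E
python3 m2.py
```

```text
[[  0   0  32  31 867]
 [  3   3  26  28 125]]
rim px [259.90933749 240.55897601]
lens [536.49633079 172.8028186   11.        ] end [439.58228277 242.22839268  10.        ] 119.21930649733198 neck [504.55467384 196.60734238  10.        ]
yaw -0.6216231979307152 grip [492.5978813  204.25001453]
bar -1.2569110784147204 from centre -1.1163076841599577 [ 432.95215324 -218.00705341   64.        ] [ 437.72078169 -232.69707802   64.        ]
redcent (array([ 561.13210085, -298.21083288,  107.74922745]), np.float64(0.32169102316269815), np.float64(0.32169102316273673))
coltop (array([ 569.2809518 , -323.31779054,  140.24800602]), np.float64(0.8376417063390116), np.float64(0.8376417063391313))
[217.76820709 477.65413096 303.72207429] 0.3
```

```bash
python3 -m creep '[[[4,-14,0,0,0,-4],[4,-14,0,0,0,-4],[4,-14,0,0,0,-4],[4,-14,0,0,0,-4],[4,-14,0,0,0,-4],[4,-14,0,0,0,-4],[4,-14,0,0,0,-4],[4,-14,0,0,0,-4],[8.5,-27.8,0,0,0,-9.3],[8.5,-27.8,0,0,0,-9.3],[8.5,-27.8,0,0,0,-9.3],[8.5,-27.8,0,0,0,-9.3],[8.5,-27.8,0,0,0,-9.3],[8.5,-27.8,0,0,0,-9.3],[8.5,-27.8,0,0,0,-9.3],[8.5,-27.8,0,0,0,-9.3],[8.5,-27.8,0,0,0,-9.3],[8.5,-27.8,0,0,0,-9.3],[8.5,-27.8,0,0,0,-9.3],[8.5,-27.8,0,0,0,-9.3]]]' 45
```

```text
time_s: 1.97
eef_pos: [430.2, -217.8, 303.4]
ee_rot: [-0.001, 0.581, 0.814, 0.0]
force: [0.6, 0.8, -0.4]
grip_width: 0.526
grip_force: 0.0
```

```bash
python3 -m creep '[[[0,0,-1.5,0,0,0],[0,0,-3,0,0,0],[0,0,-4.5,0,0,0],[0,0,-5.5,0,0,0],[0,0,-6.2,0,0,0],[0,0,-6.8,0,0,0],[0,0,-7.2,0,0,0],[0,0,-7.2,0,0,0],[0,0,-7.2,0,0,0]]]' && python3 -m creep '[[[0,0,0,0,0,0],[0,0,0,0,0,0],[0,0,0,0,0,0],[0,0,0,0,0,0],[0,0,0,0,0,0],[0,0,0,0,0,0],[0,0,0,0,0,0],[0,0,0,0,0,0]]]' 0 25; python3 - <<'E'
from h import *
s=cap('scene','s2');t=cap('top','t2')
I=cv2.imread('pics/s2.png')[130:240,330:430];J=cv2.imread('pics/t2.png')[200:310,395:505]
cv2.imwrite('pics/v2.png',np.hstack([cv2.resize(k,(400,440),interpolation=cv2.INTER_CUBIC) for k in(I,J)]))
x=ctrl.sense();print(x['wrist_torque'],x['joints'])
E
```

```text
time_s: 2.72
eef_pos: [430.4, -216.8, 124.4]
ee_rot: [0.0, 0.581, 0.814, 0.0]
force: [0.2, -0.8, 0.4]
grip_width: 0.527
grip_force: 0.0
time_s: 3.38
eef_pos: [430.2, -217.4, 124.7]
ee_rot: [0.0, 0.581, 0.814, -0.0]
force: [-4.3, 0.7, 6.0]
grip_width: 0.131
grip_force: 30.7
[0.05655473 0.7337885  0.04988408] [-7.11424402e-01  4.52198180e-01  1.82870835e+00 -4.98985049e-04
  8.60400144e-01 -1.04270491e+00]
```

View pics/v2.png

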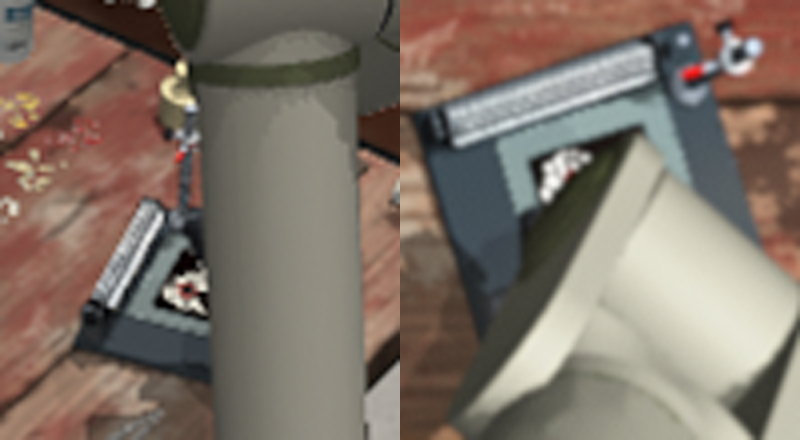

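The arm hides the knob. The gripper has closed to 11 mm on the bar, and the pointer is visible and unmoved. Now I'll turn the knob.

```bash
python3 -m creep '[[[0,0,0,0,0,-1],[0,0,0,0,0,-2],[0,0,0,0,0,-3],[0,0,0,0,0,-4],[0,0,0,0,0,-5],[0,0,0,0,0,-6],[0,0,0,0,0,-7],[0,0,0,0,0,-8],[0,0,0,0,0,-8],[0,0,0,0,0,-8]]]' - 50; python3 -c "
from rig import ctrl;x=ctrl.sense();print(x['wrist_torque'],x['tau'][5])"; python3 -m creep '[[[0,0,0,0,0,-0.5],[0,0,0,0,0,-1],[0,0,0,0,0,-1.5],[0,0,0,0,0,-1.5]]]';python3 -c "
from rig import ctrl;x=ctrl.sense();print(x['wrist_torque'],x['tau'][5])"
```

```text
time_s: 4.32
eef_pos: [431.0, -217.4, 124.8]
ee_rot: [0.001, 0.824, 0.567, 0.001]
force: [1.3, 2.7, 6.5]
grip_width: 0.118
grip_force: 53.3
[ 0.39647516 -0.31984543 -0.02371954] 0.20412703044712543
time_s: 4.65
eef_pos: [431.1, -217.5, 124.8]
ee_rot: [0.001, 0.859, 0.511, 0.001]
force: [2.7, 2.3, 5.7]
grip_width: 0.117
grip_force: 53.2
[ 0.41106846 -0.46966268 -0.07551281] 0.5247199907898903
```

```bash
for i in 1; do python3 -m creep '[[[0,0,0,0,0,-0.4],[0,0,0,0,0,-0.8],[0,0,0,0,0,-0.8],[0,0,0,0,0,-0.8]]]';python3 -c "
from rig import ctrl;x=ctrl.sense();print(x['wrist_torque'],x['tau'][5])"; done;  python3 -m creep '[[[0,0,0,0,0,-0.4],[0,0,0,0,0,-0.4],[0,0,0,0,0,-0.4],[0,0,0,0,0,-0.4]]]';python3 -c "
from rig import ctrl;x=ctrl.sense();print(x['wrist_torque'],x['tau'][5])"
```

```text
time_s: 4.98
eef_pos: [431.1, -217.5, 124.8]
ee_rot: [0.001, 0.876, 0.483, 0.001]
force: [3.8, 2.7, 6.0]
grip_width: 0.123
grip_force: 57.9
[ 0.38563313 -0.66480718  0.97475322] 1.037842109799385
time_s: 5.32
eef_pos: [431.2, -217.4, 124.8]
ee_rot: [0.001, 0.884, 0.468, 0.0]
force: [3.9, 2.2, 6.0]
grip_width: 0.121
grip_force: 67.7
[ 0.40432195 -0.69007766  1.382965  ] 1.3891854509711266
```

```bash
python3 -m creep '[[[0,0,0,0,0,0],[0,0,0,0,0,0],[0,0,0,0,0,0],[0,0,0,0,0,0],[0,0,0,0,0,0],[0,0,0,0,0,0]]]' 45 40; python3 -m creep '[[[0,0,1,0,0,0],[0,0,2.5,0,0,0],[0,0,4,0,0,0],[0,0,5.5,0,0,0],[0,0,7,0,0,0],[0,0,7,0,0,0]]]'; python3 -m creep '[[[0,1,0,0,0,0],[0,2.4,0,0,0,1],[0,3.8,0,0,0,2],[0,5.2,0,0,0,3],[0,6.6,0,0,0,4],[0.4,8,0,0,0,5],[0.8,9.4,0,0,0,6],[1.2,10.8,0,0,0,7],[1.6,12.2,0,0,0,8],[2,13.6,0,0,0,9],[2.5,15,0,0,0,10.5],[2.5,16,0,0,0,12],[2.5,16.9,0,0,0,13.5],[2.5,16.9,0,0,0,15],[2.5,16.9,0,0,0,16.5],[2.5,16.9,0,0,0,17.8],[2.5,16.9,0,0,0,17.8],[2.5,16.9,0,0,0,17.8]]]'; python3 - <<'E'
from h import *
s=cap('scene','s3');t=cap('top','t3')
I=cv2.imread('pics/s3.png')[130:240,330:430];J=cv2.imread('pics/t3.png')[200:310,395:505]
cv2.imwrite('pics/v3.png',np.hstack([cv2.resize(k,(400,440),interpolation=cv2.INTER_CUBIC) for k in(I,J)]))
E
```

```text
time_s: 5.82
eef_pos: [430.2, -217.3, 123.8]
ee_rot: [-0.0, 0.885, 0.466, -0.0]
force: [-0.6, 0.5, -0.3]
grip_width: 0.531
grip_force: 0.0
time_s: 6.32
eef_pos: [431.5, -218.2, 305.7]
ee_rot: [0.006, 0.885, 0.466, 0.002]
force: [1.0, 0.2, 1.0]
grip_width: 0.529
grip_force: 0.0
time_s: 7.82
eef_pos: [492.8, 205.1, 298.6]
ee_rot: [-0.0, 0.306, 0.952, -0.0]
force: [0.3, 0.3, 0.1]
grip_width: 0.527
grip_force: 0.0
```

View pics/v3.png

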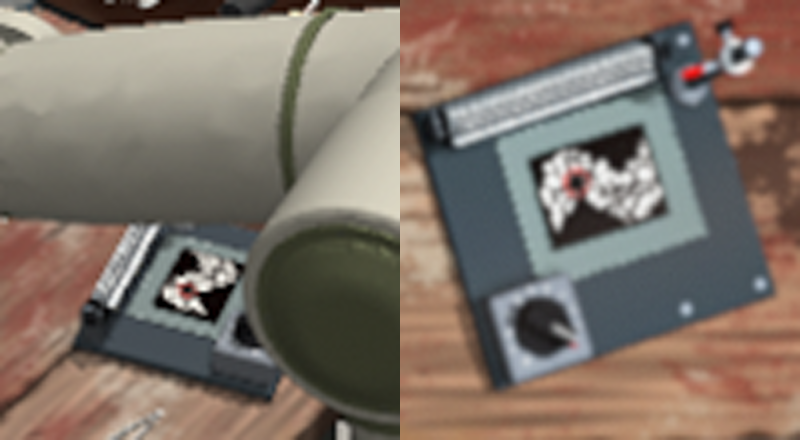

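The knob's index line now points at the red full-on mark, at about (575,345) in the view. Panel and pointer are unchanged. Next I'll pick up the loupe.

```bash
python3 -m creep '[[[0,0,-1.5,0,0,0],[0,0,-3,0,0,0],[0,0,-4.5,0,0,0],[0,0,-6,0,0,0],[0,0,-7,0,0,0],[0,0,-7.7,0,0,0],[0,0,-8.3,0,0,0],[0,0,-8.7,0,0,0],[0,0,-8.9,0,0,0],[0,0,-8.9,0,0,0],[0,0,-8.9,0,0,0]]]' && python3 -m creep '[[[0,0,0,0,0,0],[0,0,0,0,0,0],[0,0,0,0,0,0],[0,0,0,0,0,0],[0,0,0,0,0,0],[0,0,0,0,0,0],[0,0,0,0,0,0],[0,0,0,0,0,0]]]' 0 50
```

```text
time_s: 8.83
eef_pos: [493.2, 205.2, 77.0]
ee_rot: [0.0, 0.305, 0.952, 0.0]
force: [0.6, -0.3, 0.6]
grip_width: 0.527
grip_force: 0.0
time_s: 9.5
eef_pos: [493.3, 205.3, 77.4]
ee_rot: [0.001, 0.305, 0.952, 0.0]
force: [-1.6, 0.5, 5.7]
grip_width: 0.178
grip_force: 50.4
```

```bash
python3 -m creep '[[[0,0,0.2,0,0,0],[0,0,0.5,0,0,0],[0,0,1,0,0,0],[0,0,1.6,0,0,0],[0,0,2.2,0,0,0],[0,0,2.8,0,0,0],[0,0,3.4,0,0,0],[0,0,4,0,0,0],[0,0,4.4,0,0,0],[0,0,4.6,0,0,0],[-0.5,0,4.6,0,0,0],[-1.2,0,4.6,0,0,0],[-2,0,4.6,0,0,0],[-2.4,0,4.6,0,0,0],[-2.6,0,4.6,0,0,0],[-2.6,0,4.6,0,0,0]]]' && python3 -m creep '[[[0,-0.3,0,0,0,0],[0,-0.8,0,0,0,0],[0,-1.6,0,0,0,0],[0,-2.5,0,0,0,0],[0,-3.4,0,0,0,0],[0,-4.4,0,0,0,0],[0,-5.4,0,0,0,0],[0,-6.4,0,0,0,0],[0,-7.4,0,0,0,0],[0,-8.4,0,0,0,0],[0,-9.4,0,0,0,0],[0,-10.4,0,0,0,0],[0,-11.3,0,0,0,0],[0,-12.1,0,0,0,0],[0,-12.8,0,0,0,0],[0,-13.3,0,0,0,0],[0,-13.6,0,0,0,0],[0,-13.8,0,0,0,0],[0,-13.8,0,0,0,0]]]' && python3 -m creep '[[[0.2,-0.2,0,0,0,0],[0.5,-0.6,0,0,0,0],[0.8,-1.2,0,0,0,0],[1.1,-1.8,0,0,0,0],[1.4,-2.4,-0.2,0,0,0],[1.6,-2.8,-0.4,0,0,0],[1.7,-3,-0.5,0,0,0],[1.7,-3.04,-0.6,0,0,0],[1.7,-3.04,-0.6,0,0,0],[1.7,-3.04,-0.6,0,0,0],[1.7,-3.04,-0.6,0,0,0]]]'; python3 - <<'E'
from h import *
s=cap('scene','s4');t=cap('top','t4')
I=cv2.imread('pics/s4.png')[120:230,330:430];J=cv2.imread('pics/t4.png')[200:310,395:505]
cv2.imwrite('pics/v4.png',np.hstack([cv2.resize(k,(400,440),interpolation=cv2.INTER_CUBIC) for k in(I,J)]))
E
```

```text
time_s: 10.83
eef_pos: [427.2, 205.2, 191.3]
ee_rot: [-0.0, 0.305, 0.952, -0.0]
force: [0.5, 0.0, -1.2]
grip_width: 0.178
grip_force: 49.5
time_s: 12.42
eef_pos: [427.9, -140.4, 191.3]
ee_rot: [-0.0, 0.305, 0.952, -0.0]
force: [0.0, 0.8, -0.3]
grip_width: 0.182
grip_force: 49.5
time_s: 13.33
eef_pos: [470.2, -215.2, 176.6]
ee_rot: [-0.0, 0.305, 0.952, 0.0]
force: [-0.1, 0.2, -1.4]
grip_width: 0.177
grip_force: 49.5
```

View pics/v4.png

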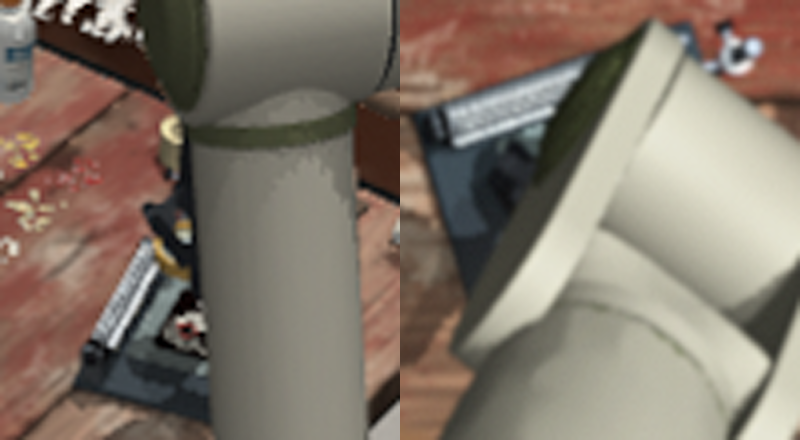

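The arm hides most of the loupe. Part of the rim shows at about (170,265) in the scene half, so I'll compare it with the predicted rim outline.

```bash
python3 - <<'E'
from h import *
s=cap('scene','s5');I=np.array(s['image']);x0,y0=360,165
h=cv2.cvtColor(I,cv2.COLOR_RGB2HSV)[y0:y0+30,x0:x0+25]
m=cv2.inRange(h,(17,120,90),(34,255,255))
P=np.zeros_like(m)
for z,r in((99.6,30.5),(113.6,30.5)):
  for a in np.linspace(0,2*np.pi,200):
    u,v=proj(s,[514.3+r*np.cos(a),-248.3+r*np.sin(a),z]);u=round(u)-x0;v=round(v)-y0
    if 0<=u<25 and 0<=v<30:P[v,u]|=1 if z<105 else 2
for j in range(30):print(y0+j,''.join('#' if m[j,i] else '.' for i in range(25)),''.join('.123'[P[j,i]] for i in range(25)))
E
```

```text
165 ......................... .........................
166 ......................... .........................
167 ......................... .........................
168 ......................... .........................
169 ......................... .........................
170 ......................... .........................
171 ......................... .........................
172 ......................... .........................
173 ......................... .........................
174 ......................... .........................
175 ......................... .............2222222222..
176 ..............####....... ...........222.........22
177 ......................... ..........22.............
178 ......................... .........22...11111111...
179 .........#............... .........2.111.......111.
180 .........##.............. .........211............1
181 .........#............... .........31..............
182 .........#............... .........3...............
183 .........##.............. ........132..............
184 .........##.............. ........1.22.............
185 ...........##............ ........11.222...........
186 ...........###........... .........1...2222....2222
187 ...........####.......... ..........1......22222...
188 ............#####........ ...........11............
189 ......................... ............111........11
190 ......................... ...............111111111.
191 ......................... .........................
192 ......................... .........................
193 ......................... .........................
194 ......................... .........................
```

The visible rim matches the prediction to within about a pixel at the back, left and front edges, so the loupe is level, centred and at the right height. I'll hand in.

```bash
python3 -m creep '[[[0,0,0.02,0,0,0],[0,0,0.02,0,0,0],[0,0,0.02,0,0,0],[0,0,0.02,0,0,0],[0,0,0.02,0,0,0],[0,0,0.02,0,0,0]]]' && python3 -c "
from rig import ctrl;print(ctrl.finish_job())"
```

```text
time_s: 13.98
eef_pos: [470.3, -215.8, 176.9]
ee_rot: [0.0, 0.305, 0.952, 0.0]
force: [-0.4, -0.1, -1.1]
grip_width: 0.178
grip_force: 49.5
the job is handed in; nothing more can be done
None
```

I handed the job in at about 14 s: the dimmer is at its clockwise stop, and the loupe is held level over the red ring with its lens at about 107 mm, my estimate of the pointer's height (good to about 3 mm; no verdict came back).

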